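# Nest the powder funnels on the board

## Robot

A 6-joint arm with a two-finger parallel gripper is mounted at the origin on a cart in front of the work surface, level with it; the furniture and walls round the work are solid. World frame = base frame: x ahead of the robot, y to its left, z up, the work surface at z = 0. Lengths are in m, angles in rad, forces in N, time in s.
With the tool pointing down it reaches from about 0.25 to 0.775 m from the base axis. Payload 4 kg.
Tool frame: the origin (TCP) lies at the very end of the fingers, on their centre line; the grasp point (between the pads) lies 19 mm behind it (robot.pinch_z is the distance from the TCP to the grasp point, in m); z points along the fingers, y is the line along which they close (so a half turn about z gives the same grasp; the last joint's range is limited). The gripper opens to 94 mm and grips with 3 to 60 N. Pads are 16 mm wide; open, the fingers measure 119 mm over their backs; the gripper's body (75 mm by 177 mm) begins 78 mm behind the grasp point.
Start: joints at [-1.31, 0.087, 1.371, -0, 1.684, -0.103], TCP at [0.196, -0.514, 0.206] pointing down, gripper open.
Joint ranges: [-3.1, 3.1], [-0.76, 2.03], [0.27, 2.55], [-1.08, 4.22], [0.17, 2.65], [-2.57, 2.57]. Speed limits (rad/s): [2.79, 2.79, 3.14, 3.14, 3.14, 3.14].

## Interface

Orientations are given as [roll, pitch, yaw] about the fixed x, y, z axes, in that order (R = Rz(yaw) Ry(pitch) Rx(roll)).
In Python, from bench import robot gives the robot as it stands.
- The arm moves only by the tool arm_command, never from a script. Its argument "targets" is one flat list of numbers, 7 for each row, row after row: the turn, a rotation vector about the tool's x, y, z in degrees, then the shift along the tool's x, y, z in mm, then the closure, from -1 (fully open) to 1 (shut). In form: [ax, ay, az, x, y, z, hand, ax, ay, az, x, y, z, hand, ...]. A call has 1 to 20 rows; each row is the pose to reach, as a shift and turn from the pose commanded when the call began, along the tool's axes at that moment; what a row does not reach only later rows make up. A row lasts 1/10 s, in which the tool goes at most 50 mm and 8.59 degrees, less where a joint would pass 70% of its speed; a pose out of reach is approached as far as the arm can. A call with a gripper value outside its range is refused whole. The fingers move at their own pace and stop on an object; the grip force is fixed at half the most. Time passes only in rows, so rows that repeat a pose let the fingers close. It gives the time, the measured TCP pose, the force, the opening and the grip force at its end, in the units of the state.
- robot.get_obs(): the state, without advancing time (a new reading comes with each control period).
- robot.snapshot(name): name is "scene" or "top" or "wrist"; returns a dict with "color" (480x640x3 uint8, red, green, blue), "range_z" (480x640 float32, m along the optical axis (not along the pixel's ray), 0 where there is no reading), "fx", "fy", "cx", "cy" (pixels), "T" (4x4, takes a point from camera to world coordinates); the wrist camera has in their place "T_tool_cam" (4x4, takes a point from camera to tool coordinates, whose origin is the TCP and whose axes are the flange's). Camera axes: x right, y down, z forward; pixel columns grow to the right and rows downward; lengths in m; the calibration is good to about 2 mm. A picture is of the moment at which its call begins: read the wrist's pose just before it.
- robot.close_job(): hands the job in; it is judged then, once.
The state is a dict: "time": time; "joint_positions": joint angles; "qvel": joint speeds; "joint_torque": joint torques, N m; "tool_pos": TCP position; "ee_rot": TCP orientation; "wrist_force": force on the tool from outside, world axes, zero at the start; "wrist_torque": the same for the moment, N m; "width": finger opening in m; "finger_force": force on a finger pad.
Only numpy, scipy, OpenCV 4.12 (cv2) and the standard library are available. Lean on these libraries where they do the work, as an engineer would, in place of code of your own. Each camera call takes 0.05 s, during which the arm holds its last target. There are 200 camera calls.

## Task

Tidy away the three large steel powder funnels: fit the two loose large ones, one after the other, mouth down over the large funnel that stands on the brown board, so that all three are fully nested in one upright stack on the board. Leave the small steel funnel where it stands.

Things in the scene. Friction and masses are not known exactly. Their poses are not given: they have to be found in the camera images.
- funnel_base_neck (a point): Large steel powder funnel standing mouth down on the brown slotted board (336 x 188 x 11 mm, fixed). 80 mm high, wall 2.5 mm; mouth 84 mm across (79 inside); cone up to a 49 mm shoulder at 48 mm height, then a straight neck 40 mm across, open at the top. Point: on the axis, 68 mm above the mouth's edge, 12 mm below the top; z up along the axis. Lowest of the stack.
- funnel_a_neck (a point): Large funnel of the same shape, size and point as the one on the board; loose, 80 to 170 g, mouth down on the worktop. Held across its 40 mm neck, of which the top 32 mm is straight. Nested over another, its shoulder rests on the neck's end below, and it stands 34 mm higher than that one.
- funnel_b_neck (a point): The third large funnel, loose, 80 to 170 g, the same in every way as the other loose one; either may go on first.
- small_funnel_neck (a point): Small steel funnel of similar form, a bystander: 58 mm across the mouth, 55 mm high, neck 22 mm across; stands mouth down on the worktop. The point lies on the axis, 45 mm above the mouth's edge. It is to be left alone.
There are look-alikes about, which are no part of the job. What is shaped like the part that bears funnel_b_neck but yellow is not meant.

How it is judged:
By the outcome, as a careful person would: the job done as asked, in the order asked, and still so for the second after the job is handed in, with the robot touching nothing.
It also fails if it takes over 58 s, if anything falls off the work surface, if the arm or the gripper's body presses on something with over 40 N, if the wrist force passes 120 N, or if a joint passes its speed limit or range.

## Working session

There is one attempt and no reset: what is moved stays moved. The work goes in short steps, Python scripts to look and compute and a tool call to move; the robot and the scene stay as the last step left them, time stands still between calls to the robot, and variables do not carry over. Pictures are saved under pics/ and viewed, at most 10 in all, crops included, and the job is handed in when it is done.

Besides the shell and the picture viewer there is one more tool, called as name(argument=value, ...) on one line, values as JSON. arm_command: Moves the arm, as the interface text tells. Its arguments: {"type":"object","properties":{"targets":{"type":"array"}},"required":["targets"]}

```bash
mkdir -p pics; ls
python3 - <<'E'
from bench import robot
import cv2,numpy as np
o=robot.get_obs();print(o['time'],o['tool_pos'],o['ee_rot'],o['width'],robot.pinch_z)
for n in ['top','scene']:
    s=robot.snapshot(n);cv2.imwrite(f'pics/{n}0.png',s['color'][:,:,::-1]);np.savez(f'{n}0.npz',**s);print(n,s['T'].round(3).tolist(),s['fx'])
E
```

```text
pics
0.0 [ 0.19554789 -0.51348245  0.20432621] [-3.13944342e+00 -2.17610174e-04  3.63784544e-01] 0.09418571746139909 0.0188
top [[-0.021, -0.989, 0.149, 0.382], [-1.0, 0.019, -0.013, 0.108], [0.01, -0.149, -0.989, 1.029], [0.0, 0.0, 0.0, 1.0]] 434.566445646264
scene [[-0.751, -0.518, 0.409, 0.131], [-0.66, 0.581, -0.477, 0.512], [0.01, -0.628, -0.778, 0.771], [0.0, 0.0, 0.0, 1.0]] 461.77912826417526
```

View pics/top0.png

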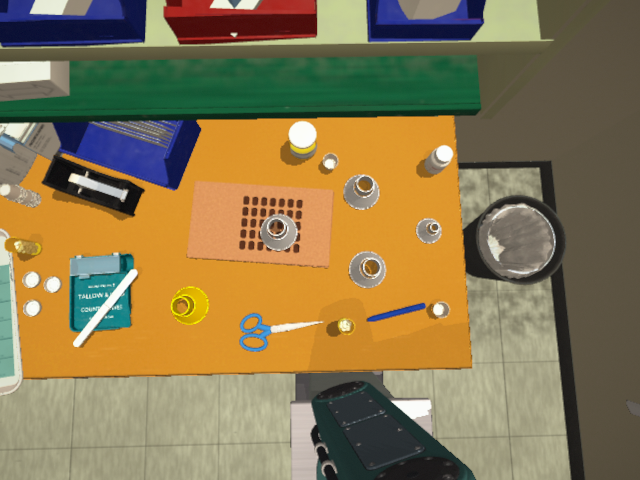

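View pics/scene0.png

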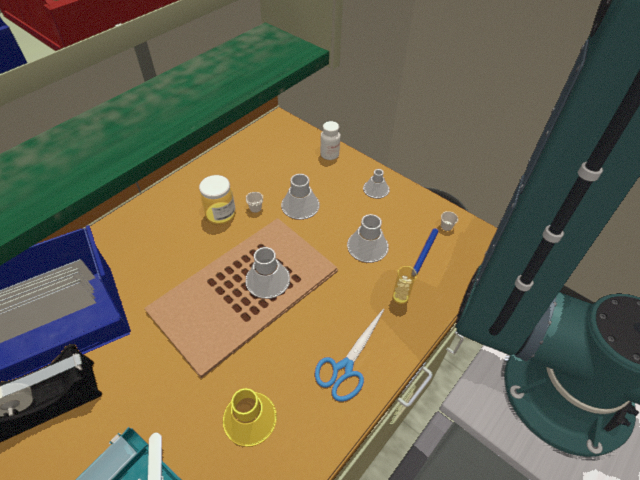

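The top view shows the base funnel's neck at about (277,228), the two loose large funnels at (365,185) and (372,267), and the small one at (433,228). The yellow look-alike is at (185,303). In the scene view the three large necks are at (264,257), (300,182) and (370,222).

```bash
cat > h.py <<'E'
import numpy as np,cv2
def cloud(s,T):
    v,u=np.mgrid[0:480,0:640];z=s['range_z'].astype(float)
    P=np.stack([(u-s['cx'])/s['fx']*z,(v-s['cy'])/s['fy']*z,z],-1)
    W=P@T[:3,:3].T+T[:3,3];W[z==0]=np.nan;return W
def fit(p):  # algebraic circle
    for _ in range(3):
        A=np.c_[2*p,np.ones(len(p))];c=np.linalg.lstsq(A,(p**2).sum(1),rcond=None)[0]
        r=np.sqrt(c[2]+c[0]**2+c[1]**2);e=abs(np.hypot(*(p-c[:2]).T)-r);p=p[e<max(.002,2*np.median(e))]
    return c[0],c[1],r,len(p)
E
python3 - <<'E'
from h import *
px={'top':dict(base=(277,228),a=(365,185),b=(372,267),small=(433,228)),'scene':dict(base=(264,257),a=(300,182),b=(370,222),small=(378,175))}
for n in px:
    s=dict(np.load(n+'0.npz'));W=cloud(s,s['T'])
    for k,(u,v) in px[n].items():
        w=W[v-40:v+40,u-40:u+40].reshape(-1,3);w=w[~np.isnan(w[:,0])]
        c0=np.nanmedian(W[v-8:v+8,u-8:u+8].reshape(-1,3),0)[:2]
        w=w[np.hypot(*(w[:,:2]-c0).T)<.05]
        zt=np.percentile(w[:,2],99.5);t=w[w[:,2]>zt-.006][:,:2]
        fl=np.percentile(w[:,2],[5,50])
        print(n,k,'ztop',zt.round(4),'floor',fl.round(4),'circle',np.round(fit(t),4))
        # ray through ellipse of rim: neck outer by plane cast of rim pixels
        H=.091 if k=='base' else .08 if k!='small' else .055
        print('   bbox mid',((t.max(0)+t.min(0))/2).round(4),'ext',np.ptp(t,0).round(4))
        lo=w[(w[:,2]<H-.08+.03)&(w[:,2]>H-.08+.004)] if k!='small' else w[(w[:,2]>.004)&(w[:,2]<.02)]
        print('   cone mid',((lo.max(0)+lo.min(0))/2)[:2].round(4),'ext',np.ptp(lo,0)[:2].round(4))
E
```

```text
top base ztop 0.0935 floor [0.0064 0.0226] circle [5.387e-01 1.809e-01 1.860e-02 6.900e+01]
   bbox mid [0.5395 0.1811] ext [0.0387 0.0373]
   cone mid [0.5484 0.1859] ext [0.0966 0.0943]
top a ztop 0.0835 floor [-0.0006  0.0122] circle [ 6.347e-01 -1.850e-02  1.860e-02  6.800e+01]
   bbox mid [ 0.6354 -0.0187] ext [0.0392 0.039 ]
   cone mid [ 0.6464 -0.0247] ext [0.0962 0.0972]
top b ztop 0.0828 floor [-0.0008  0.0109] circle [ 4.472e-01 -2.590e-02  1.850e-02  7.200e+01]
   bbox mid [ 0.4475 -0.026 ] ext [0.0394 0.0395]
   cone mid [ 0.452  -0.0355] ext [0.0922 0.0976]
top small ztop 0.0579 floor [-0.0014  0.0027] circle [ 5.366e-01 -1.762e-01  9.700e-03  3.600e+01]
   bbox mid [ 0.5366 -0.1759] ext [0.0206 0.0199]
   cone mid [ 0.5411 -0.1814] ext [0.0925 0.0969]
scene base ztop 0.0941 floor [0.0082 0.0465] circle [5.395e-01 1.833e-01 1.850e-02 1.160e+02]
   bbox mid [0.5399 0.183 ] ext [0.0399 0.0391]
   cone mid [0.5507 0.1763] ext [0.0932 0.0934]
scene a ztop 0.0827 floor [0.0014 0.0327] circle [ 6.357e-01 -1.620e-02  1.880e-02  8.000e+01]
   bbox mid [ 0.6356 -0.0166] ext [0.04   0.0404]
   cone mid [ 0.6398 -0.0184] ext [0.0926 0.0861]
scene b ztop 0.0826 floor [0.001  0.0375] circle [ 4.483e-01 -2.380e-02  1.860e-02  1.040e+02]
   bbox mid [ 0.448  -0.0238] ext [0.0387 0.0407]
   cone mid [ 0.4572 -0.0374] ext [0.0984 0.0986]
scene small ztop 0.0569 floor [-0.0003  0.0044] circle [ 5.383e-01 -1.740e-01  9.700e-03  4.200e+01]
   bbox mid [ 0.5376 -0.1748] ext [0.0204 0.0213]
   cone mid [ 0.5388 -0.1822] ext [0.0848 0.0864]
```

Both cameras agree to about 2 mm: base at (0.539, 0.182), a at (0.635, -0.018), b at (0.448, -0.025). The heights and the 18.6 mm rim radius fit the given sizes. I'll move above funnel a first.

arm_command(targets=[0,0,0,40,-20,0,-1,0,0,0,80,-41,0,-1,0,0,0,120,-62,0,-1,0,0,0,160,-83,0,-1,0,0,0,200,-104,0,-1,0,0,0,240,-125,0,-1,0,0,0,280,-146,0,-1,0,0,0,320,-167,0,-1,0,0,0,360,-188,0,-1,0,0,0,400,-209,0,-1,0,0,0,440,-230,0,-1,0,0,0,480,-251,0,-1,0,0,0,520,-272,0,-1,0,0,0,550,-288,0,-1,0,0,0,575,-301,0,-1,0,0,0,587,-307,0,-1,0,0,0,587,-307,0,-1,0,0,0,587,-307,0,-1,0,0,0,587,-307,0,-1,0,0,0,587,-307,0,-1])

```text
time: 2.1
tool_pos: [0.6345, -0.0195, 0.2059]
ee_rot: [3.141, -0.0, 0.362]
wrist_force: [-0.3, 0.8, 0.1]
width: 0.0939
finger_force: 0.0
```

```bash
cat >> h.py <<'E'
from scipy.spatial.transform import Rotation as R
def tool(o):
    T=np.eye(4);T[:3,:3]=R.from_euler('xyz',o['ee_rot']).as_matrix();T[:3,3]=o['tool_pos'];return T
def delta(o,p): return ((tool(o)[:3,:3].T@(np.array(p)-o['tool_pos']))*1000).round(1)
def rims(s,T,c,zlo,zhi,rad=.035):
    w=cloud(s,T).reshape(-1,3);m=(np.hypot(w[:,0]-c[0],w[:,1]-c[1])<rad)&(w[:,2]>zlo)&(w[:,2]<zhi)
    w=w[m];zt=np.percentile(w[:,2],95);t=w[w[:,2]>zt-.005][:,:2];return np.round(fit(t),4),zt.round(4)
E
cat > look.py <<'E'
from bench import robot
import sys
from h import *
o=robot.get_obs();s=robot.snapshot('wrist');T=tool(o)@s['T_tool_cam']
cv2.imwrite('pics/'+sys.argv[1]+'.png',s['color'][:,:,::-1])
print(o['time'],o['tool_pos'].round(4),o['ee_rot'].round(4),o['joint_positions'].round(2),o['width'],o['wrist_force'].round(1))
c=[float(x) for x in sys.argv[2:6]]
try: print(rims(s,T,c[:2],c[2],c[3]))
except Exception as e: print('no rim',e)
E
python3 look.py w1 .635 -.0175 .06 .1
python3 - <<'E'
from h import *
from bench import robot
o=robot.get_obs();print(delta(o,[.635,-.0175,.0515]))
s=dict(np.load('top0.npz'));W=cloud(s,s['T']);print(W[80,300],W[112,300],W[45,300],W[20,240],W[135,302])
E
```

```text
2.1 [ 0.6345 -0.0195  0.2059] [ 3.1411e+00 -2.0000e-04  3.6200e-01] [-0.12  0.28  1.15 -0.    1.71  1.09] 0.09387909182151934 [-0.3  0.8  0.1]
(array([ 6.365e-01, -1.950e-02,  1.850e-02,  5.730e+02]), np.float64(0.0806))
[  1.   -1.6 154.4]
[0.79103164 0.1195822  0.25934685] [0.72719151 0.12059984 0.25927234] [0.73162331 0.11555614 0.46889485] [0.75142019 0.19463743 0.49685887] [0.74717659 0.11972446 0.09270992]
```

View pics/w1.png

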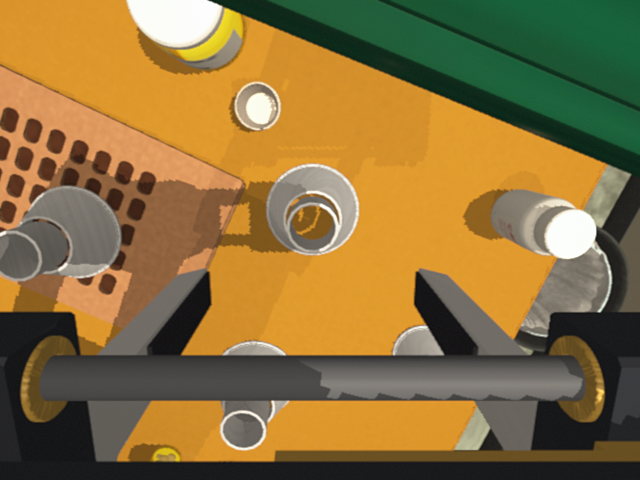

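The wrist picture shows funnel a's neck at about (313,220), centred between the fingers, with nothing between them. The green ledge's edge is at x = 0.727, z = 0.26, so I'll check the camera's clearance from it before going down.

Run:
```python
from bench import robot
from h import *
s=robot.snapshot('wrist');o=robot.get_obs();print(s['T_tool_cam'].round(3));print((tool(o)@s['T_tool_cam'])[:3,3]); print(delta(o,[.6355,-.0185,.0515]))
```

```text
[[-0.001 -0.972 -0.234  0.068]
 [ 1.    -0.    -0.001  0.001]
 [ 0.    -0.234  0.972 -0.179]
 [ 0.     0.     0.     1.   ]]
[0.69846317 0.00445721 0.38492161]
[  1.   -0.4 154.4]
```

The camera would pass close to the ledge, so I'll pull back 100 mm and turn the hand about 159°. That puts the camera on the robot's side and the fingers closing along world y.

arm_command(targets=[0,0,0,-40,-15,0,-1,0,0,-8,-80,-30,0,-1,0,0,-16.5,-93,-35,0,-1,0,0,-25,-93,-35,0,-1,0,0,-33.5,-93,-35,0,-1,0,0,-42,-93,-35,0,-1,0,0,-50.5,-93,-35,0,-1,0,0,-59,-93,-35,0,-1,0,0,-67.5,-93,-35,0,-1,0,0,-76,-93,-35,0,-1,0,0,-84.5,-93,-35,0,-1,0,0,-93,-93,-35,0,-1,0,0,-101.5,-93,-35,0,-1,0,0,-110,-93,-35,0,-1,0,0,-118.5,-93,-35,0,-1,0,0,-127,-93,-35,0,-1,0,0,-135.5,-93,-35,0,-1,0,0,-144,-93,-35,0,-1,0,0,-152.5,-93,-35,0,-1,0,0,-159.3,-93,-35,0,-1])

```text
time: 4.2
tool_pos: [0.5355, -0.019, 0.2058]
ee_rot: [-3.141, 0.001, -3.134]
wrist_force: [0.2, -0.7, 0.2]
width: 0.0939
finger_force: 0.0
```

```bash
python3 look.py w2 .6355 -.0185 .06 .1
python3 - <<'E'
from h import *
from bench import robot
o=robot.get_obs();print(delta(o,[.6355,-.0185,.0515]), delta(o,[.448,-.025,.0515]),delta(o,[.539,.182,.0515]))
E
```

```text
4.2 [ 0.5355 -0.019   0.2058] [-3.1413e+00  5.0000e-04 -3.1344e+00] [-0.14  0.06  1.4  -0.    1.68 -1.72] 0.09394856203605659 [ 0.2 -0.7  0.2]
(array([ 6.352e-01, -1.920e-02,  1.840e-02,  3.350e+02]), np.float64(0.0803))
[-100.    -0.4  154.3] [ 87.6  -5.  154.2] [ -5.4 201.1 154.2]
```

arm_command(targets=[0,0,0,-30,0,0,-1,0,0,0,-60,0,0,-1,0,0,0,-90,0,0,-1,0,0,0,-100,0,0,-1,0,0,0,-100,0,0,-1,0,0,0,-100,0,30,-1,0,0,0,-100,0,60,-1,0,0,0,-100,0,90,-1,0,0,0,-100,0,115,-1,0,0,0,-100,0,135,-1,0,0,0,-100,0,147,-1,0,0,0,-100,0,154,-1,0,0,0,-100,0,154,-1,0,0,0,-100,0,154,-1,0,0,0,-100,0,154,-1])

```text
time: 5.75
tool_pos: [0.6366, -0.0185, 0.0531]
ee_rot: [-3.141, 0.003, -3.139]
wrist_force: [0.5, -0.4, 0.6]
width: 0.094
finger_force: 0.0
```

arm_command(targets=[0,0,0,0,0,0,1,0,0,0,0,0,0,1,0,0,0,0,0,0,1,0,0,0,0,0,0,1,0,0,0,0,0,0,1,0,0,0,0,0,0,1,0,0,0,0,0,0,1,0,0,0,0,0,0,1])

```text
time: 6.55
tool_pos: [0.6357, -0.0185, 0.0515]
ee_rot: [-3.141, 0.0, -3.139]
wrist_force: [0.6, -0.5, 0.8]
width: 0.0391
finger_force: 30.0
```

arm_command(targets=[0,0,0,0,0,-8,1,0,0,0,0,0,-25,1,0,0,0,0,0,-50,1,0,0,0,0,0,-75,1,0,0,0,0,0,-100,1,0,0,0,0,0,-115,1,0,0,0,0,0,-120,1,0,0,0,15,10,-120,1,0,0,0,30,30,-120,1,0,0,0,45,50,-120,1,0,0,0,60,70,-120,1,0,0,0,75,85,-120,1,0,0,0,87,95,-120,1,0,0,0,95,100,-120,1,0,0,0,97,100,-120,1,0,0,0,97,100,-120,1,0,0,0,97,100,-120,1])

```text
time: 8.25
tool_pos: [0.5389, 0.0807, 0.1714]
ee_rot: [-3.141, 0.0, -3.14]
wrist_force: [-0.3, -0.0, -0.8]
width: 0.0387
finger_force: 30.0
```

```bash
python3 look.py w3 .539 .182 .08 .1
python3 - <<'E'
from h import *
from bench import robot
o=robot.get_obs();print(delta(o,[.539,.182,.0515+.045]))
E
```

```text
8.25 [0.5389 0.0807 0.1714] [-3.1412e+00  2.0000e-04 -3.1400e+00] [ 0.04  0.08  1.44 -0.    1.62 -1.53] 0.03874194099588827 [-0.3 -0.  -0.8]
(array([5.397e-01, 1.802e-01, 1.850e-02, 9.280e+02]), np.float64(0.0917))
[ -0.2 101.3  74.8]
```

View pics/w3.png

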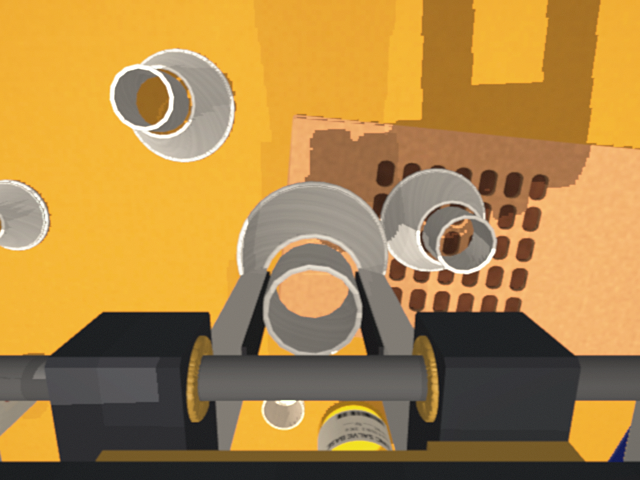

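Funnel a hangs upright in the grip, with its neck at about (313,310), and the base neck is at about (465,240). I'll measure the held rim with the same camera so that any bias cancels.

```bash
python3 look.py w4 .539 .0807 .185 .215; python3 look.py w5 .539 .182 .08 .1
```

```text
8.3 [0.5389 0.0807 0.1714] [-3.1413e+00  1.0000e-04 -3.1400e+00] [ 0.04  0.08  1.44 -0.    1.62 -1.53] 0.038736527230176614 [-0.   0.7 -1.1]
(array([5.266e-01, 8.050e-02, 2.490e-02, 7.760e+02]), np.float64(0.2121))
8.35 [0.5389 0.0808 0.1714] [-3.1413e+00  1.0000e-04 -3.1400e+00] [ 0.04  0.08  1.44 -0.    1.62 -1.53] 0.03852572639191841 [ 0.2  0.4 -1.4]
(array([5.398e-01, 1.802e-01, 1.850e-02, 9.090e+02]), np.float64(0.0917))
```

arm_command(targets=[0,0,0,0,15,0,1,0,0,0,0,40,0,1,0,0,0,0,65,0,1,0,0,0,0,88,0,1,0,0,0,0,98,0,1,0,0,0,0,100.3,0,1,0,0,0,0,100.3,0,1,0,0,0,0,100.3,0,1,0,0,0,0,100.3,10,1,0,0,0,0,100.3,25,1,0,0,0,0,100.3,40,1,0,0,0,0,100.3,50,1,0,0,0,0,100.3,57,1,0,0,0,0,100.3,62,1,0,0,0,0,100.3,65,1,0,0,0,0,100.3,65,1,0,0,0,0,100.3,65,1])

```text
time: 10.1
tool_pos: [0.5385, 0.1818, 0.107]
ee_rot: [3.141, 0.001, -3.139]
wrist_force: [-0.1, 0.3, -0.5]
width: 0.0388
finger_force: 30.0
```

arm_command(targets=[0,0,0,0,0,3,1,0,0,0,0,0,5,1,0,0,0,0,0,7,1,0,0,0,0,0,8,1,0,0,0,0,0,8,1,0,0,0,0,0,8,1])

```text
time: 10.7
tool_pos: [0.5382, 0.1817, 0.0984]
ee_rot: [-3.142, 0.0, -3.139]
wrist_force: [0.1, -0.1, -0.4]
width: 0.0386
finger_force: 30.0
```

arm_command(targets=[0,0,0,0,0,1,1,0,0,0,0,0,1.5,1,0,0,0,0,0,2,1,0,0,0,0,0,2,1,0,0,0,0,0,2,1])

```text
time: 11.2
tool_pos: [0.5382, 0.1817, 0.0966]
ee_rot: [-3.142, 0.0, -3.139]
wrist_force: [-0.2, -0.7, -0.3]
width: 0.0388
finger_force: 30.0
```

It's at seat height with no side load. I'll open, lift, and go above funnel b.

arm_command(targets=[0,0,0,0,0,0,0.2,0,0,0,0,0,0,-0.5,0,0,0,0,0,0,-1,0,0,0,0,0,0,-1,0,0,0,0,0,0,-1,0,0,0,0,0,0,-1,0,0,0,0,0,-10,-1,0,0,0,0,0,-40,-1,0,0,0,0,0,-80,-1,0,0,0,0,0,-110,-1,0,0,0,0,0,-110,-1,0,0,0,20,-30,-110,-1,0,0,0,35,-70,-110,-1,0,0,0,50,-110,-110,-1,0,0,0,65,-150,-110,-1,0,0,0,80,-185,-110,-1,0,0,0,90,-204,-110,-1,0,0,0,90,-207,-110,-1,0,0,0,90,-207,-110,-1,0,0,0,90,-207,-110,-1])

```text
time: 13.2
tool_pos: [0.449, -0.0247, 0.2061]
ee_rot: [3.141, -0.0, -3.138]
wrist_force: [-0.6, 0.4, 1.1]
width: 0.0939
finger_force: 0.0
```

```bash
python3 look.py w6 .448 -.025 .06 .1;python3 look.py w7 .448 -.025 .06 .1
python3 - <<'E'
from bench import robot
from h import *
s=robot.snapshot('scene');cv2.imwrite('pics/s2.png',cv2.resize(s['color'][130:370,130:450,::-1],(640,480)))
print('scene stack',rims(s,s['T'],(.539,.182),.10,.14)); 
s=robot.snapshot('top');print('top stack',rims(s,s['T'],(.539,.182),.10,.14))
E
```

```text
13.2 [ 0.449  -0.0247  0.2061] [ 3.1410e+00 -3.0000e-04 -3.1382e+00] [-0.18 -0.14  1.59  0.    1.69 -1.76] 0.09392481125284124 [-0.6  0.4  1.1]
(array([ 4.48e-01, -2.63e-02,  1.85e-02,  5.68e+02]), np.float64(0.0806))
13.25 [ 0.449  -0.0246  0.2062] [ 3.1411e+00 -3.0000e-04 -3.1376e+00] [-0.18 -0.14  1.59  0.    1.69 -1.76] 0.09424530078648997 [0.2 0.3 0. ]
(array([ 4.48e-01, -2.64e-02,  1.85e-02,  5.64e+02]), np.float64(0.0807))
scene stack (array([5.379e-01, 1.840e-01, 1.850e-02, 1.260e+02]), np.float64(0.1268))
top stack (array([5.374e-01, 1.816e-01, 1.850e-02, 7.000e+01]), np.float64(0.1284))
```

View pics/s2.png

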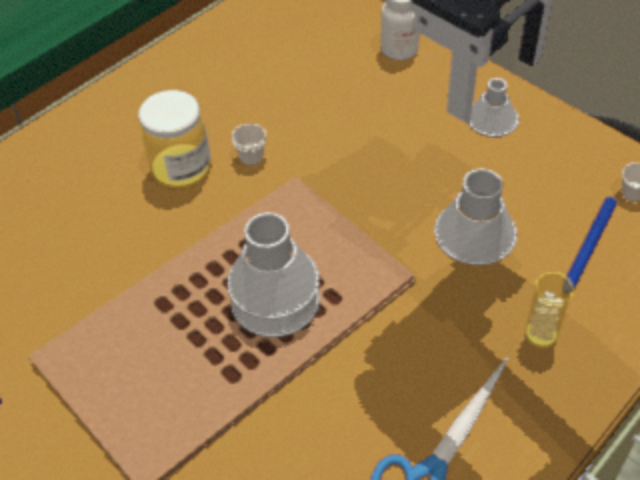

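The crop shows funnel a nested upright on the base, rim at about (268,232). The top rose about 34 mm, as it should. Funnel b at about (482,185) is untouched. Now to grasp b.

arm_command(targets=[0,0,0,1,-1,0,-1,0,0,0,1,-1,30,-1,0,0,0,1,-1,60,-1,0,0,0,1,-1,90,-1,0,0,0,1,-1,115,-1,0,0,0,1,-1,135,-1,0,0,0,1,-1,147,-1,0,0,0,1,-1,154,-1,0,0,0,1,-1,154,-1,0,0,0,1,-1,154,-1,0,0,0,1,-1,154,-1,0,0,0,1,-1,154,1,0,0,0,1,-1,154,1,0,0,0,1,-1,154,1,0,0,0,1,-1,154,1,0,0,0,1,-1,154,1,0,0,0,1,-1,154,1,0,0,0,1,-1,154,1,0,0,0,1,-1,154,1])

```text
time: 15.3
tool_pos: [0.4477, -0.0266, 0.0524]
ee_rot: [-3.141, -0.0, -3.139]
wrist_force: [0.4, 0.9, 0.2]
width: 0.0389
finger_force: 30.0
```

arm_command(targets=[0,0,0,0,0,-8,1,0,0,0,0,0,-30,1,0,0,0,0,0,-65,1,0,0,0,0,0,-100,1,0,0,0,0,0,-130,1,0,0,0,0,0,-150,1,0,0,0,0,0,-155,1,0,0,0,-10,15,-155,1,0,0,0,-22,45,-155,1,0,0,0,-36,80,-155,1,0,0,0,-50,115,-155,1,0,0,0,-64,150,-155,1,0,0,0,-78,180,-155,1,0,0,0,-86,200,-155,1,0,0,0,-90,208,-155,1,0,0,0,-90,208.5,-155,1,0,0,0,-90,208.5,-155,1,0,0,0,-90,208.5,-155,1,0,0,0,-90,208.5,-155,1])

```text
time: 17.2
tool_pos: [0.537, 0.1811, 0.2077]
ee_rot: [-3.141, 0.0, -3.141]
wrist_force: [-0.6, -0.2, -1.3]
width: 0.0394
finger_force: 30.0
```

Run:
```python
from bench import robot
from h import *
o=robot.get_obs();print(o['time'],o['tool_pos'].round(4),delta(o,[.538,.182,.1314]))
s=robot.snapshot('scene');z=o['tool_pos'][2]+.0275
cv2.imwrite('pics/s3.png',cv2.resize(s['color'][130:370,130:450,::-1],(640,480)))
```

```text
17.2 [0.537  0.1811 0.2077] [-0.9  0.9 76.3]
```

View pics/s3.png

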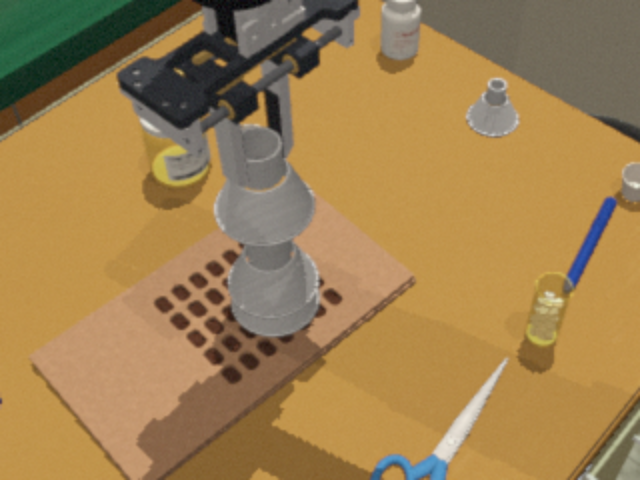

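Funnel b hangs upright directly over the stack: its neck is at about (258,145) and the stack's at (270,240). Now to lower it.

arm_command(targets=[0,0,0,-0.8,0.8,10,1,0,0,0,-0.8,0.8,25,1,0,0,0,-0.8,0.8,40,1,0,0,0,-0.8,0.8,52,1,0,0,0,-0.8,0.8,60,1,0,0,0,-0.8,0.8,65,1,0,0,0,-0.8,0.8,68,1,0,0,0,-0.8,0.8,70,1,0,0,0,-0.8,0.8,72,1,0,0,0,-0.8,0.8,73,1,0,0,0,-0.8,0.8,74,1,0,0,0,-0.8,0.8,74,1,0,0,0,-0.8,0.8,74,1])

```text
time: 18.55
tool_pos: [0.5381, 0.183, 0.1336]
ee_rot: [-3.142, 0.0, -3.139]
wrist_force: [-0.2, 0.1, -1.9]
width: 0.0388
finger_force: 30.0
```

arm_command(targets=[0,0,0,0,0,1,1,0,0,0,0,0,1.7,1,0,0,0,0,0,1.7,1,0,0,0,0,0,1.7,1])

```text
time: 18.95
tool_pos: [0.538, 0.183, 0.1317]
ee_rot: [-3.141, -0.0, -3.139]
wrist_force: [-0.0, -0.4, -2.4]
width: 0.0393
finger_force: 30.0
```

Still free at seat height, within the noise. I'll release, lift and back off.

arm_command(targets=[0,0,0,0,0,0,0.2,0,0,0,0,0,0,-0.5,0,0,0,0,0,0,-1,0,0,0,0,0,0,-1,0,0,0,0,0,0,-1,0,0,0,0,0,0,-1,0,0,0,0,0,0,-1,0,0,0,0,0,-10,-1,0,0,0,0,0,-40,-1,0,0,0,0,0,-80,-1,0,0,0,0,0,-80,-1,0,0,0,20,-30,-80,-1,0,0,0,40,-70,-80,-1,0,0,0,60,-110,-80,-1,0,0,0,80,-150,-80,-1,0,0,0,90,-190,-80,-1,0,0,0,90,-200,-80,-1,0,0,0,90,-200,-80,-1,0,0,0,90,-200,-80,-1])

```text
time: 20.85
tool_pos: [0.4488, -0.0166, 0.2118]
ee_rot: [3.141, 0.0, -3.139]
wrist_force: [-0.0, 0.3, 0.3]
width: 0.0938
finger_force: 0.0
```

Run:
```python
from bench import robot
from h import *
s=robot.snapshot('scene');cv2.imwrite('pics/s4.png',cv2.resize(s['color'][130:370,130:450,::-1],(640,480)))
print('scene',rims(s,s['T'],(.538,.182),.13,.18))
s=robot.snapshot('top');print('top',rims(s,s['T'],(.538,.182),.13,.18))
```

```text
scene (array([5.379e-01, 1.854e-01, 1.860e-02, 1.290e+02]), np.float64(0.1609))
top (array([5.371e-01, 1.829e-01, 1.850e-02, 7.300e+01]), np.float64(0.162))
```

View pics/s4.png

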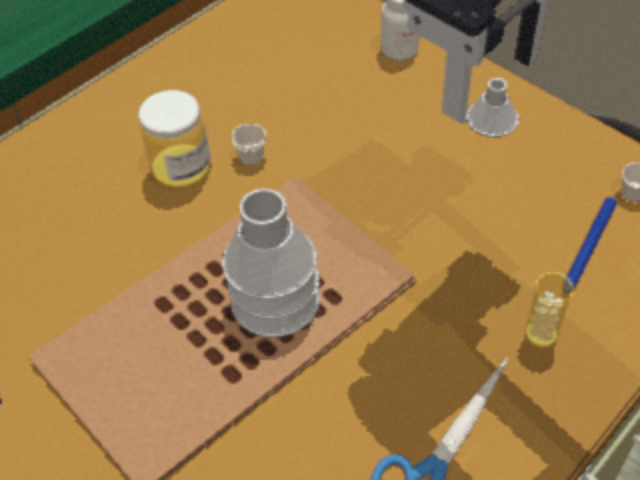

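The three funnels stand nested and upright, top rim at about (263,208). The top is 34 mm higher again (0.127/0.128 to 0.161/0.162), and the small funnel hasn't moved. Handing in.

```bash
python3 -c "
from bench import robot
print(robot.close_job())"
```

```text
the job is handed in; nothing more can be done
None
```

All three large funnels are fully nested in one upright stack on the board, the small funnel was not touched, and the job was handed in at about 21 s; no verdict came back.

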